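# Extend the counter riser and set out the tins

## Task

Make room for the two round tins on the extending counter riser. The price card is in the way of the leaf: stand it upright on the table in front of the place the leaf will take up, its printed face to the front like the riser's front. Then draw or push the leaf out until its spring button clicks out through the hole in the front tube, and stand both tins upright on the bare leaf; leave the dish with the egg and the sweet box where they are.

Things in the scene. Friction and masses are not known exactly. Their poses are not given: they have to be found in the camera images.
- riser: Fixed extending display riser, light wood and steel tubes. Origin on the table under the middle of its fixed part, z up, front toward its -x; the leaf slides out toward its +y. Fixed part: y = -110 to 100 mm; wood deck 80 mm wide in x, top 74 mm high, between two square tubes along y at x = -52 (front tube) and 52 mm, 24 mm wide, tops 64 mm high
- leaf (a joint): How far the leaf is out, m: 0 pushed in, 0.130 locked (stop at 0.131). The leaf, a board with two inner tubes, 121 mm wide in x, level top 61 mm high, slides from under the deck, stiffly (3 to 6 N), and stays where left. A 128 mm wide, 12 mm thick wood end board stands across its outer end, from the table to 89 mm high. Bare leaf between deck and end board: 60 mm when pushed in, 190 mm when locked
- end_board_inside (a point): Middle of the inner side of the leaf's end board, 14 mm over the leaf, 75 mm over the table; the board rises 28 mm over the leaf, so this side can be pushed from above. Moves with the leaf
- leaf_mid (a point): Point on top of the leaf (61 mm high) that is the middle of its bare part when the leaf is locked out; 95 mm inward (riser -y) of the end board's inner side. Moves with the leaf; axes as the riser's
- snap_button (a joint): Spring lock button, a 10 mm brass pin in the leaf's front inner tube, pointing up: 0 = held in under the outer tube's wall; 0.0085 = fully out, standing 6 mm over the front tube, blocking the leaf both ways. It springs out by itself (3 N) when the leaf reaches 0.130, through the 13 mm hole in the top of the front tube at riser x = -52, y = 78 mm
- price_card: Small upright price card on a weighted foot, 68 mm wide (its y), 49 mm high; foot 16 mm thick (x) and 10 mm high, card above it about 12 mm thick (x = -2 to +10 mm, leaning). Origin at the middle of the foot's underside, z up, printed face toward its -x. 40 g. Starts on the table in the leaf's way
- card_ahead (a point): Point 100 mm straight out from the card's printed face (card x = -100 mm), 30 mm up
- tin_a: Round tin with a lid, 64 mm high, body 62 mm and lid (top 12 mm) 64 mm in diameter. Origin at the middle of its underside, z up; about 120 g
- tin_b: A second round tin of the same shape and size, origin at the middle of its underside
- dish: Porcelain dish, 98 x 113 mm, 31 mm high, standing on the riser's deck; not to be moved. Origin under its middle
- egg: Chocolate egg 58 mm across and 65 mm high, standing in the dish, its top about 150 mm over the table; not to be moved
- sweet_box: Small flat box of sweets, 46 x 96 mm, 22 mm high, on the table to the left; not to be moved
There are look-alikes about, which are no part of the job. Leave any pink look-alike of the price_card alone.

How it is judged (in metres and radians):
On the way, in this order (a step that is already met when the one before it is completed fails the run):
1. the price card stands upright on the table in front of the leaf's place, face to the front (angle between price_card's own z axis and vertical below 0.1 rad and height (world z) of price_card below 0.006 m and x of price_card in the frame of riser between -0.2 and -0.065 m and y of price_card in the frame of riser between 0.1 and 0.29 m and angle between the x axis of price_card and the x axis of riser, either way round below 0.4 rad and x of card_ahead in the frame of riser below -0.13 m), for 0.2 s.
2. the leaf is out at its lock and the button has sprung out (value of joint leaf above 0.127 m and value of joint snap_button above 0.006 m), for 0.2 s.
3. both tins stand on the leaf (z of tin_a in the frame of leaf_mid between -0.006 and 0.006 m and horizontal distance between each of tin_a, tin_b and leaf_mid below 0.085 m and z of tin_b in the frame of leaf_mid between -0.006 and 0.006 m), for 0.2 s.
At the end, for the whole second after the job is handed in: Leaf out past 0.127 m, button out over 6 mm; both tins upright at rest on the leaf, within 35 mm across and 75 mm along of leaf_mid; card upright on the table, 65 to 200 mm in front of the riser's middle line at riser y 100 to 290 mm, face to the front within 0.4 rad (all of step 1 and all of step 2 and z of tin_a in the frame of leaf_mid between -0.006 and 0.006 m and x of tin_a in the frame of leaf_mid between -0.035 and 0.035 m and y of tin_a in the frame of leaf_mid between -0.075 and 0.075 m and angle between each of tin_a, tin_b's own z axis and vertical below 0.1 rad and linear speed of each of tin_a, tin_b, price_card below 0.02 m/s and z of tin_b in the frame of leaf_mid between -0.006 and 0.006 m and x of tin_b in the frame of leaf_mid between -0.035 and 0.035 m and y of tin_b in the frame of leaf_mid between -0.075 and 0.075 m); the robot touches nothing.
It fails at once if the price card is knocked over (angle between price_card's own z axis and vertical above 1.2 rad).
It fails at once if a tin is knocked over (angle between any of tin_a, tin_b's own z axis and vertical above 1.2 rad).
It fails at once if the dish, the egg or the sweet box is moved more than 30 mm (distance of any of dish, egg, sweet_box from where it was at the start of the episode above 0.03 m).
It also fails if it takes over 72 s, if anything falls off the work surface, if the arm or the gripper's body presses on something with over 40 N, if the wrist force passes 120 N, or if a joint passes its speed limit or range.

## Robot

A 6-joint arm with a two-finger parallel gripper is mounted at the origin on a cart in front of the work surface, level with it; the furniture and walls round the work are solid. World frame = base frame: x ahead of the robot, y to its left, z up, the work surface at z = 0. Lengths are in m, angles in degrees, forces in N, time in s.
With the tool pointing down it reaches from about 0.4 to 0.825 m from the base axis. Payload 7 kg.
Tool frame: the origin (TCP) lies midway between the tips of the shut fingers; the grasp point (between the pads) lies 19 mm behind it; x points along the fingers, z is the direction in which the jaws open and shut, and the axes are right-handed (so a half turn about x gives the same grasp; the last joint's range is limited). The gripper opens to 88 mm and grips with 3 to 60 N. Pads are 19 mm wide; open, the fingers measure 130 mm over their backs; the gripper's body (78 mm by 193 mm) begins 47 mm behind the grasp point.
Start: joints at [16.507, 20.546, 0.682, 0, -70.136, -16.507], TCP at [0.675, -0, 0.227] pointing down, gripper open.
Joint ranges: [-176.03, 176.03], [-82.01, 121.73], [-58.28, 71.71], [-173.87, 95.51], [-174.79, -0.11], [-173.66, 173.66]. Speed limits (degrees/s): [136.94, 136.94, 172.46, 180, 180, 180].

## Interface

Orientations are given as [roll, pitch, yaw] about the fixed x, y, z axes, in that order (R = Rz(yaw) Ry(pitch) Rx(roll)).
In Python, from plant import ctrl gives the robot as it stands. The module is installed in compiled form; this text tells all that it offers.
- The arm moves only by the tool servo_tool, never from a script. Its argument "deltas" is a list of rows, each a list of 3 entries, a list of its own where there are three numbers: the turn, a rotation vector about the tool's x, y, z in degrees, then the shift along the tool's x, y, z in cm, then the finger opening in cm, from 0 to 8.76. A call has 1 to 5 rows; each row is the pose to reach, as a shift and turn from the pose measured when the call began, along the tool's axes at that moment; what a row does not reach only later rows make up. A row lasts 1/10 s, in which the tool goes at most 50 mm and 8.59 degrees, less where a joint would pass 70% of its speed; a pose out of reach is approached as far as the arm can. A call with a gripper value outside its range is refused whole. The fingers move at their own pace and stop on an object; the grip force is fixed at half the most. Time passes only in rows, so rows that repeat a pose let the fingers close. It gives the time, the measured TCP pose, the force and the opening at its end, in the units of the state.
- ctrl.get_obs(): the state, without advancing time (a new reading comes with each control period).
- ctrl.snapshot(name): name is "scene" or "side" or "wrist"; returns a dict with "image" (384x512x3 uint8, red, green, blue), "vertical_fov" (degrees; the focal length in pixels is half the picture's height over the tangent of half this angle, whatever the lens; pixels are square), "cx", "cy" (the principal point, pixels), "rvec" (rotation vector, rad) and "tvec" (3), from world to camera coordinates, as OpenCV has them. Camera axes: x right, y down, z forward; pixel columns grow to the right and rows downward; lengths in m; the calibration is good to about 2 mm. A picture is of the moment at which its call begins. There is no depth.
- ctrl.close_job(): hands the job in, once; it reports no verdict.
The state is a dict: "clock": time; "joint_pos": joint angles; "qvel": joint speeds; "tau": joint torques, N m; "tool_pos": TCP position; "orientation": TCP orientation; "force": force on the tool from outside, world axes, zero at the start; "moment": the same for the moment, N m; "opening": finger opening in m.
Only numpy, scipy, OpenCV 4.12 (cv2) and the standard library are available. Lean on these libraries where they do the work, as an engineer would, in place of code of your own. Each camera call takes 0.05 s, during which the arm holds its last target. There are 200 camera calls.

## Working session

There is one attempt and no reset: what is moved stays moved. The work goes in short steps, Python scripts to look and compute and a tool call to move; the robot and the scene stay as the last step left them, time stands still between calls to the robot, and variables do not carry over. Pictures are saved under pics/ and viewed, on a budget of 10 in all, crops included, one or two more only if the job needs it, and the job is handed in when it is done.

Besides the shell and the picture viewer there is one more tool, called after "Request:" by a JSON object that holds its "name" and its "arguments", one argument or row to a line. servo_tool: Moves the arm, as the interface text tells. Its arguments: {"type":"object","properties":{"deltas":{"type":"array","items":{"type":"array"}}},"required":["deltas"]}

```bash
mkdir -p pics; cat > h.py <<'E'
import numpy as np, cv2
from plant import ctrl
def snap(name, fn=None):
    s=ctrl.snapshot(name); im=cv2.cvtColor(s["image"],cv2.COLOR_RGB2BGR)
    if fn: cv2.imwrite("pics/"+fn,im)
    np.savez("pics/last_%s.npz"%name,**s); return s
def load(name): return dict(np.load("pics/last_%s.npz"%name))
def cam(s):
    f=192/np.tan(np.radians(float(s["vertical_fov"]))/2)
    return np.array([[f,0,float(s["cx"])],[0,f,float(s["cy"])],[0,0,1]]),cv2.Rodrigues(np.array(s["rvec"],float).reshape(3,1))[0],np.array(s["tvec"],float).ravel()
def onplane(s,uv,z):
    K,R,t=cam(s); c=-R.T@t; d=R.T@np.linalg.inv(K)@np.array([uv[0],uv[1],1.]); return c+d*(z-c[2])/d[2]
def proj(s,P):
    K,R,t=cam(s); q=K@(R@np.array(P,float)+t); return q[:2]/q[2]
E
python3 - <<'E'
from h import *
a=snap("scene","a.png");b=snap("side","b.png")
for s in(a,b):
    K,R,t=cam(s);print(-R.T@t,K[0,0],K[:2,2])
print(ctrl.get_obs())
E
```

```text
[-0.35748323 -0.55030132  0.61413503] 431.6919514636422 [250.94397349 186.69279334]
[0.03043457 0.95671247 0.82620129] 468.4614998786505 [248.03827819 195.26351184]
{'clock': 0.1, 'joint_pos': array([ 1.65082667e+01,  2.05850332e+01,  6.41117946e-01, -1.57655845e-02,
       -7.01381553e+01, -1.65079758e+01]), 'qvel': array([-0.03238327, -0.11009009,  0.11586299,  0.04799029,  0.01758237,
        0.08296361]), 'tau': array([-1.42273191e-03, -5.84165347e+01,  2.93752134e+01,  7.01551259e+00,
        1.01412315e-02, -6.66964229e-05]), 'tool_pos': array([ 6.74570529e-01, -2.13391637e-05,  2.25764450e-01]), 'orientation': array([   6.27204995,   89.91660142, -173.73302621]), 'force': array([ 0.29664026, -0.64886552,  0.33424927]), 'moment': array([0.01154065, 0.04097055, 0.02674303]), 'opening': 0.08765230264715744}
```

View pics/a.png

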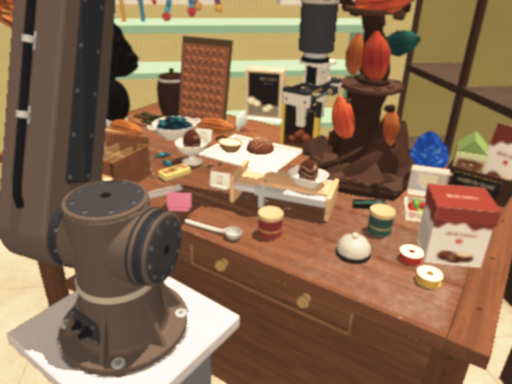

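View pics/b.png

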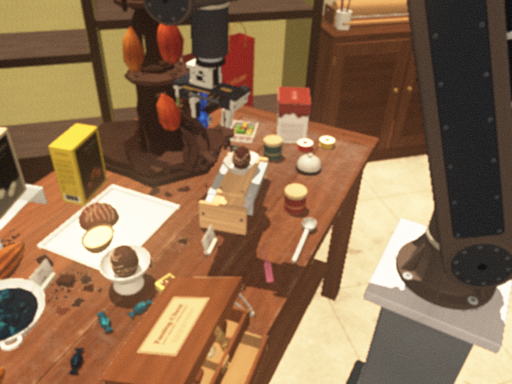

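```bash
python3 - <<'E'
from h import *
a=cv2.imread("pics/a.png")[140:245,150:410];b=cv2.imread("pics/b.png")[130:260,180:340]
A=cv2.resize(a,(780,315),interpolation=cv2.INTER_CUBIC);B=cv2.resize(b,(351,285),interpolation=cv2.INTER_CUBIC)
W=np.zeros((600,780,3),np.uint8);W[:315]=A;W[315:,:351]=B
b2=cv2.imread("pics/b.png")[170:265,190:325];W[315:,375:780]=cv2.resize(b2,(405,285),interpolation=cv2.INTER_CUBIC)
cv2.imwrite("pics/c.png",W)
sa,sb=load("scene"),load("side")
for uv in[(270,236),(381,232)]:print(onplane(sa,uv,0))
for uv in[(295,207),(272,158)]:print(onplane(sb,uv,0))
print('card',onplane(sa,(220,187),0),onplane(sb,(208,252),0))
E
```

```text
[ 0.41420533 -0.05215601  0.        ]
[ 0.60611895 -0.27007716  0.        ]
[ 0.42468651 -0.04697942  0.        ]
[ 0.60400996 -0.24953136  0.        ]
card [0.54314757 0.22196106 0.        ] [0.53510818 0.23876351 0.        ]
```

View pics/c.png

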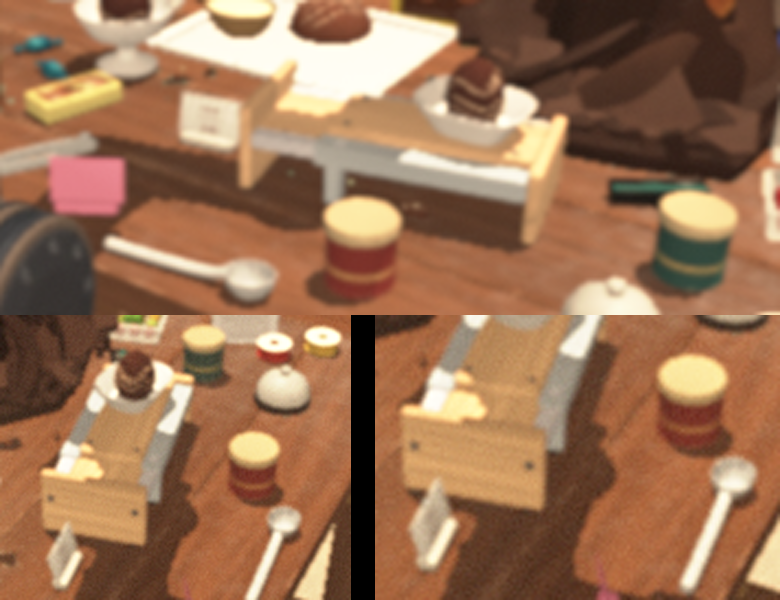

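```bash
python3 - <<'E'
from h import *
a,b=load("scene"),load("side")
p=lambda n,*x:print(n,np.round(np.array(x),3).tolist())
L=onplane(b,(199.3,201),.089);R=onplane(b,(247.3,207.7),.089);p('side top',L,R,np.linalg.norm(L-R),np.degrees(np.arctan2(*(L-R)[[1,0]]))) if 0 else print('side top',L,R,np.linalg.norm(L-R),np.degrees(np.arctan2((L-R)[1],(L-R)[0])))
print('side bot',onplane(b,(199,226),0),onplane(b,(245,234.3),0))
L=onplane(a,(248,161.3),.089);R=onplane(a,(232,172.7),.089);print('scene top',L,R,np.linalg.norm(L-R),np.degrees(np.arctan2((L-R)[1],(L-R)[0])))
print('scene bot near',onplane(a,(230,202.3),0),'fixed end bot',onplane(a,(326,220),0))
# card: scene face corners crop (180,93)(240,100)(236,150)(180,143)
for u in[(180,143),(236,150)]:print('card foot',onplane(a,(150+u[0]/3,140+u[1]/3),0.0))
for u in[(180,95),(240,100)]:print('card top',onplane(a,(150+u[0]/3,140+u[1]/3),0.049))
# side foot corners
for u in[(418,567),(435,568),(458,522)]:print('side foot',onplane(b,(190+(u[0]-375)/3,170+(u[1]-315)/3),0.0))
for u in[(415,543),(437,482)]:print('side top',onplane(b,(190+(u[0]-375)/3,170+(u[1]-315)/3),0.049))
# tin lids
for s,u in[(a,(150+362/3,140+220/3)),(a,(150+697/3,140+214/3)),(b,(190+(692-375)/3,170+(381-315)/3)),(b,(180+203/2.194,130+(338-315)/2.192))]:print('lid',onplane(s,u,.064))
E
```

```text
side top [0.60622863 0.16800663 0.089     ] [0.48565637 0.1276277  0.089     ] 0.12715395514584027 18.51539030113505
side bot [0.6126623  0.16614062 0.        ] [0.48857731 0.13094096 0.        ]
scene top [0.59197162 0.15185744 0.089     ] [0.50063984 0.13995146 0.089     ] 0.09210454700897204 7.427177323572232
scene bot near [0.48733308 0.13729669 0.        ] fixed end bot [ 0.57120081 -0.12884286  0.        ]
card foot [0.52079927 0.2432505  0.        ]
card foot [0.54419681 0.18840434 0.        ]
card top [0.53027043 0.24969879 0.049     ]
card top [0.55878412 0.19449844 0.049     ]
side foot [5.38983159e-01 2.49649950e-01 1.11022302e-16]
side foot [5.26050154e-01 2.43276981e-01 1.11022302e-16]
side foot [0.54078732 0.18441247 0.        ]
side top [0.52654794 0.26960624 0.049     ]
side top [0.55340463 0.19648552 0.049     ]
lid [ 0.41795231 -0.0488883   0.064     ]
lid [ 0.59925341 -0.26606772  0.064     ]
lid [ 0.42147623 -0.03204091  0.064     ]
lid [ 0.60776398 -0.25309811  0.064     ]
```

```bash
cat >> h.py <<'E'
from scipy.spatial.transform import Rotation as Ro
YAW=17.5; O=np.array([.600,-.012])
def w(x,y,z=0,yaw=None):
    r=np.radians(YAW); return np.array([O[0]+x*np.cos(r)-y*np.sin(r),O[1]+x*np.sin(r)+y*np.cos(r),z])
def rs(p):
    r=np.radians(YAW); d=np.array(p[:2])-O; return np.round([d[0]*np.cos(r)+d[1]*np.sin(r),-d[0]*np.sin(r)+d[1]*np.cos(r)],4)
def go(P,yaw=YAW):
    "deltas for tool down, jaw axis (tool z) along +-(cos yaw, sin yaw), TCP at P"
    o=ctrl.get_obs(); R=Ro.from_euler('xyz',o['orientation'],degrees=True)
    best=None
    for k in(0,180):
        z=np.array([np.cos(np.radians(yaw+k)),np.sin(np.radians(yaw+k)),0]); x=np.array([0,0,-1.])
        T=Ro.from_matrix(np.c_[x,np.cross(z,x),z]); v=(R.inv()*T).as_rotvec(degrees=True)
        if best is None or np.linalg.norm(v)<np.linalg.norm(best): best=v
    print('turn',np.round(best,1),'shift cm',np.round(R.inv().apply(np.array(P)-o['tool_pos'])*100,2),'| tcp',np.round(o['tool_pos'],4),'rs',rs(o['tool_pos']),'f',np.round(o['force'],1),'open',round(o['opening'],4),'t',o['clock'],'j6',np.round(o['joint_pos'],0))
    print(np.round(R.as_matrix(),3).tolist())
E
python3 - <<'E'
from h import *
a=load("scene")
g=lambda u,z=0:onplane(a,(150+u[0]/3,140+u[1]/3),z)
for n,u,z in[('spoon handle',(110,243),.005),('spoon mid',(200,268),.005),('bowl',(250,278),.01),('pink foot L',(55,210),0),('pink foot R',(122,213),0),('egg',(476,90),.115)]:
    q=g(u,z);print(n,np.round(q,3),rs(q))
print('tins',rs((.42,-.043)),rs((.604,-.258)),'card',rs((.54,.219)))
go((.54,.219,.22),20)
E
```

```text
spoon handle [0.331 0.159 0.005] [-0.2049  0.2437]
spoon mid [0.349 0.07  0.005] [-0.2146  0.1534]
bowl [0.357 0.022 0.01 ] [-0.2213  0.1049]
pink foot L [0.348 0.245 0.   ] [-0.1633  0.3213]
pink foot R [0.382 0.193 0.   ] [-0.1466  0.2607]
egg [ 0.601 -0.048  0.115] [-0.0097 -0.0347]
tins [-0.181   0.0246] [-0.0702 -0.2358] card [0.0122 0.2384]
turn [-20.    0.1   0. ] shift cm [  0.59 -21.9   13.46] | tcp [ 0.6746 -0.      0.2258] rs [ 0.0747 -0.011 ] f [ 0.3 -0.6  0.3] open 0.0877 t 0.1 j6 [ 17.  21.   1.  -0. -70. -17.]
[[-0.001, -0.0, -1.0], [-0.0, -1.0, 0.0], [-1.0, 0.0, 0.001]]
```

Request:
{"name": "servo_tool", "arguments": {
  "deltas": [
    [[-6,0,0],[0,-4.5,2.7],8],
    [[-12,0,0],[0,-9,5.4],8],
    [[-18,0,0],[0,-13.5,8.1],8],
    [[-20,0,0],[0,-18,10.8],8],
    [[-20,0,0],[0.6,-21.9,13.5],8]
  ]
}}

```text
clock: 0.6
tool_pos: [0.543, 0.2141, 0.221]
orientation: [-41.3, 90.0, 158.8]
force: [0.8, 0.9, 0.3]
opening: 0.0799
```

Request:
{"name": "servo_tool", "arguments": {
  "deltas": [
    [[0,0,0],[0,0,0],8]
  ]
}}

```text
clock: 0.7
tool_pos: [0.54, 0.2179, 0.2204]
orientation: [-41.5, 89.9, 158.8]
force: [-0.3, -0.2, 0.0]
opening: 0.08
```

```bash
python3 - <<'E'
from h import *
s=snap("wrist");im=cv2.cvtColor(s["image"],cv2.COLOR_RGB2BGR)
cv2.imwrite("pics/d.png",im)
go((.54,.219,.22),20);K,R,t=cam(s);print(-R.T@t,proj(s,(.54,.219,0)))
E
```

```text
turn [0.3 0.1 0. ] shift cm [ 0.08 -0.27  0.03] | tcp [0.5412 0.2165 0.2208] rs [0.0126 0.2356] f [ 0.6 -0.2 -0.8] open 0.0804 t 0.75 j6 [ 41.  12. -12.  -0. -66. -21.]
[[-0.001, 0.347, -0.938], [0.0, -0.938, -0.347], [-1.0, -0.001, 0.001]]
[0.56572494 0.14558655 0.37854097] [255.65669229 165.68072584]
```

View pics/d.png

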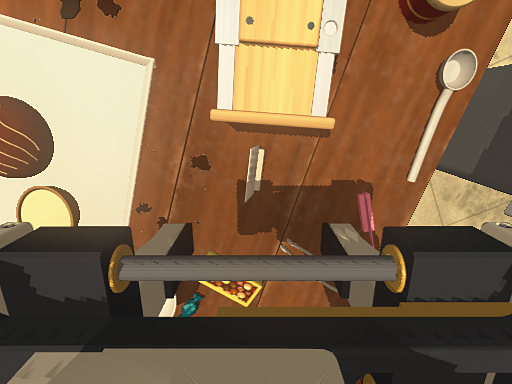

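```bash
python3 - <<'E'
from h import *
s=load("wrist");im=cv2.cvtColor(s["image"],cv2.COLOR_RGB2HSV)
def mask(lo,hi,roi):
    m=cv2.inRange(im,lo,hi);k=np.zeros_like(m);x0,y0,x1,y1=roi;k[y0:y1,x0:x1]=m[y0:y1,x0:x1];return k
for n,m,z in[('endboard',mask((8,60,150),(25,255,255),(200,100,345,135)),.089),('cardwhite',mask((0,0,170),(179,60,255),(235,140,275,210)),.01),('cardall',mask((0,0,90),(179,75,255),(235,140,275,210)),.03)]:
    c=max(cv2.findContours(m,0,2)[0],key=cv2.contourArea);r=cv2.minAreaRect(c);bx=cv2.boxPoints(r)
    print(n,cv2.contourArea(c),np.round(bx).tolist())
    for q in bx:
        P=onplane(s,q,z);print('  ',np.round(P,3),rs(P))
P1=onplane(s,(211,117),.089);P2=onplane(s,(334,126),.089);print(np.degrees(np.arctan2(*(P1-P2)[[1,0]])),np.linalg.norm(P1-P2))
E
python3 - <<'E'
import cv2
a=cv2.imread('pics/d.png');import numpy as np
cv2.imwrite('pics/e.png',cv2.resize(a[95:215,200:345],(725,600),interpolation=cv2.INTER_CUBIC))
E
```

```text
endboard 2510.0 [[210.0, 100.0], [344.0, 100.0], [344.0, 128.0], [210.0, 128.0]]
   [0.612 0.155 0.089] [0.0613 0.156 ]
   [0.487 0.109 0.089] [-0.0717  0.1495]
   [0.475 0.134 0.089] [-0.0755  0.1766]
   [0.603 0.181 0.089] [0.0613 0.1832]
cardwhite 0.0 [[247.0, 180.0], [247.0, 180.0], [247.0, 177.0], [247.0, 177.0]]
   [0.545 0.24  0.01 ] [0.0232 0.2568]
   [0.545 0.24  0.01 ] [0.0232 0.2568]
   [0.546 0.236 0.01 ] [0.0234 0.2526]
   [0.546 0.236 0.01 ] [0.0234 0.2526]
cardall 52.0 [[257.0, 175.0], [259.0, 150.0], [263.0, 150.0], [261.0, 175.0]]
   [0.537 0.224 0.03 ] [0.0108 0.2443]
   [0.545 0.192 0.03 ] [0.0092 0.2114]
   [0.54  0.191 0.03 ] [0.0039 0.2117]
   [0.532 0.223 0.03 ] [0.0054 0.2446]
16.215245381599082 0.12535329245521884
```

View pics/e.png

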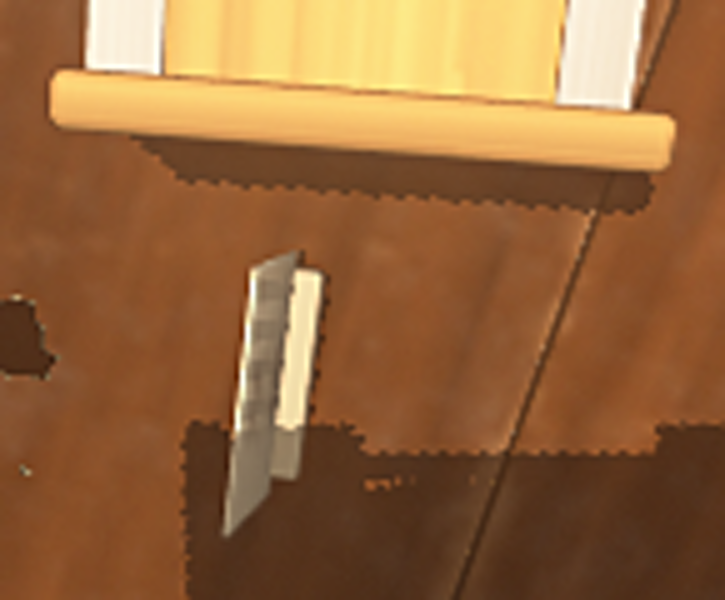

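```bash
python3 - <<'E'
from h import *
s=load("wrist");print(s['cx'],s['cy'])
for n,u,z in[('il',(50,72),.089),('ol',(52,130),.089),('ir',(675,115),.089),('or',(670,170),.089),('foot1',(322,272),.01),('foot2',(298,480),.01),('top1',(252,270),.049),('top2',(225,535),.049)]:
    P=onplane(s,(200+u[0]/5,95+u[1]/5),z);print(n,np.round(P,4),rs(P))
# hole in front tube z .064, tin
for n,u,z in[('hole',(331,29),.064),('hole?',(311,26),.074),('frontcorner tube',(342,40),.064)]:
    P=onplane(s,u,z);print(n,np.round(P,4),rs(P))
E
```

```text
256.6510222428846 190.5510115145417
il [0.6088 0.1637 0.089 ] [0.0613 0.165 ]
ol [0.6051 0.1744 0.089 ] [0.0609 0.1762]
ir [0.4877 0.1279 0.089 ] [-0.065   0.1672]
or [0.484  0.1382 0.089 ] [-0.0654  0.1781]
foot1 [0.5374 0.1924 0.01  ] [0.0017 0.2137]
foot2 [0.5232 0.2487 0.01  ] [0.0051 0.2718]
top1 [0.5562 0.1927 0.049 ] [0.0198 0.2085]
top2 [0.5399 0.2577 0.049 ] [0.0237 0.2753]
hole [0.5215 0.0487 0.064 ] [-0.0566  0.0815]
hole? [0.5423 0.0562 0.074 ] [-0.0346  0.0824]
frontcorner tube [0.5068 0.0539 0.064 ] [-0.0691  0.0909]
```

```bash
sed -i 's/^YAW=.*/YAW=16.5; O=np.array([.5935,-.008])/' h.py; python3 - <<'E'
from h import *
go((.542,.2237,.016),14)
print(rs((.538,.2227)),w(-.095,.228))
E
```

```text
turn [6.3 0.1 0. ] shift cm [20.48 -0.63 -0.35] | tcp [0.5412 0.2165 0.2208] rs [0.0136 0.2301] f [ 0.6 -0.2 -0.8] open 0.0804 t 0.75 j6 [ 41.  12. -12.  -0. -66. -21.]
[[-0.001, 0.347, -0.938], [0.0, -0.938, -0.347], [-1.0, -0.001, 0.001]]
[0.0123 0.237 ] [0.43765663 0.18362944 0.        ]
```

Request:
{"name": "servo_tool", "arguments": {
  "deltas": [
    [[6.3,0,0],[4,-0.5,-0.3],5],
    [[6.3,0,0],[8.5,-0.6,-0.3],5],
    [[6.3,0,0],[13,-0.6,-0.3],5],
    [[6.3,0,0],[17,-0.6,-0.3],5],
    [[6.3,0,0],[18.5,-0.6,-0.3],5]
  ]
}}

```text
clock: 1.25
tool_pos: [0.5399, 0.2206, 0.0313]
orientation: [14.2, 89.6, -151.9]
force: [-0.2, -0.3, -0.3]
opening: 0.0508
```

Request:
{"name": "servo_tool", "arguments": {
  "deltas": [
    [[0,0,0],[1,0,0],5],
    [[0,0,0],[1.8,0,0],5],
    [[0,0,0],[1.8,0,0],5]
  ]
}}

```text
clock: 1.55
tool_pos: [0.5398, 0.2199, 0.0126]
orientation: [15.9, 89.5, -150.3]
force: [-0.6, -0.4, -0.0]
opening: 0.0501
```

```bash
python3 - <<'E'
from h import *
go((.542,.2237,.016),14)
s=snap("wrist","f.png")
E
```

```text
turn [-0.1  0.5 -0.1] shift cm [-0.34 -0.32 -0.3 ] | tcp [0.5398 0.2199 0.0126] rs [0.0132 0.2337] f [-0.6 -0.4 -0. ] open 0.0501 t 1.55 j6 [ 41.  25. -25.  -0. -41. -27.]
[[-0.008, 0.24, -0.971], [-0.004, -0.971, -0.24], [-1.0, 0.002, 0.008]]
```

Close the grip on the card.

Request:
{"name": "servo_tool", "arguments": {
  "deltas": [
    [[0,0.3,0],[-0.2,-0.2,-0.2],3],
    [[0,0.3,0],[-0.2,-0.2,-0.2],1.5],
    [[0,0.3,0],[-0.2,-0.2,-0.2],0.5],
    [[0,0.3,0],[-0.2,-0.2,-0.2],0.5],
    [[0,0.3,0],[-0.2,-0.2,-0.2],0.5]
  ]
}}

```text
clock: 2.1
tool_pos: [0.5417, 0.2229, 0.0158]
orientation: [49.5, 89.9, -116.6]
force: [0.5, -0.3, -0.5]
opening: 0.0155
```

Request:
{"name": "servo_tool", "arguments": {
  "deltas": [
    [[0,0,0],[0,0,0],0.5],
    [[0,0,0],[-0.5,0,0],0.5],
    [[0,0,0],[-1.2,0,0],0.5]
  ]
}}

```text
clock: 2.4
tool_pos: [0.5415, 0.2227, 0.0279]
orientation: [43.2, 89.8, -122.9]
force: [0.3, 0.2, 0.0]
opening: 0.0055
```

```bash
python3 - <<'E'
from h import *
P=w(-.090,.228,.028);print(P)
go(P)
s=snap("wrist","g.png")
E
```

```text
[0.44245073 0.18504952 0.028     ]
turn [-2.6  0.1 -0.1] shift cm [ 0.02  1.28 10.52] | tcp [0.5415 0.2227 0.0279] rs [0.0157 0.236 ] f [0.3 0.2 0. ] open 0.0055 t 2.4 j6 [ 42.  24. -24.   0. -42. -28.]
[[-0.002, 0.24, -0.971], [-0.002, -0.971, -0.24], [-1.0, 0.002, 0.002]]
```

View pics/g.png

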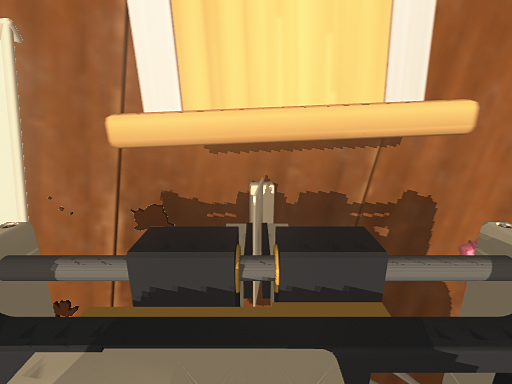

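Request:
{"name": "servo_tool", "arguments": {
  "deltas": [
    [[0,0,0],[0,0,0],0],
    [[0,0,0],[0,0,0],0],
    [[0,0,0],[0,0,0],0]
  ]
}}

```text
clock: 2.75
tool_pos: [0.5426, 0.2234, 0.0302]
orientation: [115.6, 89.9, -50.5]
force: [-2.4, -0.1, 8.4]
opening: 0.002
```

```bash
python3 - <<'E'
from h import *
s=snap("scene");im=cv2.cvtColor(s["image"],cv2.COLOR_RGB2BGR)
w_=snap("wrist");i2=cv2.cvtColor(w_["image"],cv2.COLOR_RGB2BGR)
c=proj(s,(.54,.22,.03)).astype(int);print(c)
A=cv2.resize(im[c[1]-40:c[1]+35,c[0]-50:c[0]+50],(400,300),interpolation=cv2.INTER_CUBIC)
B=cv2.resize(i2[150:315,150:370],(400,300),interpolation=cv2.INTER_CUBIC)
cv2.imwrite("pics/i.png",np.hstack([A,B]))
E
```

```text
[219 178]
```

View pics/i.png

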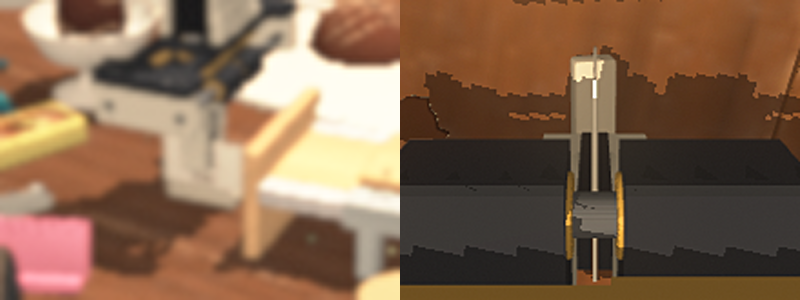

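Request:
{"name": "servo_tool", "arguments": {
  "deltas": [
    [[0,0,0],[0,0,0],3],
    [[0,0,0],[0,0,0],3],
    [[0,0,0],[0,0,0],3],
    [[0,-6,0],[0.3,0,0.1],3],
    [[0,-11.6,0],[0.6,0,0.2],3]
  ]
}}

```text
clock: 3.35
tool_pos: [0.5401, 0.2232, 0.025]
orientation: [0.0, 78.3, -165.9]
force: [1.1, 0.7, 0.1]
opening: 0.0293
```

```bash
python3 - <<'E'
from h import *
s=snap("scene");im=cv2.cvtColor(s["image"],cv2.COLOR_RGB2BGR)
w_=snap("wrist");i2=cv2.cvtColor(w_["image"],cv2.COLOR_RGB2BGR)
c=proj(s,(.54,.22,.03)).astype(int)
A=cv2.resize(im[c[1]-40:c[1]+35,c[0]-50:c[0]+50],(400,300),interpolation=cv2.INTER_CUBIC)
B=cv2.resize(i2[150:315,150:370],(400,300),interpolation=cv2.INTER_CUBIC)
cv2.imwrite("pics/j.png",np.hstack([A,B]))
go((.5396,.2231,.018),14)
for P in[(.5396,.2231,.01),(.546,.2245,.049)]:
    q=proj(w_,P);print((q-[150,150])*400/220+[400,0])
E
```

```text
turn [-0.1 11.8 -0.1] shift cm [ 0.51 -0.05  0.15] | tcp [0.5421 0.2232 0.0226] rs [0.0164 0.2363] f [-0.1 -0.  -0.4] open 0.0297 t 3.45 j6 [ 38.  30. -12.  -6. -59. -21.]
[[-0.198, 0.24, -0.95], [-0.05, -0.971, -0.235], [-0.979, 0.002, 0.204]]
[589.60025001 140.23376889]
[594.33317056 194.94118541]
```

View pics/j.png

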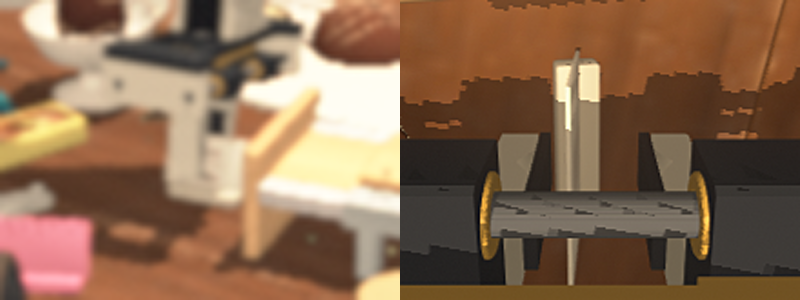

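Request:
{"name": "servo_tool", "arguments": {
  "deltas": [
    [[0,0,0],[0.3,0,-0.6],3],
    [[0,0,0],[0.6,0,-0.6],2],
    [[0,0,0],[0.6,0,-0.6],0],
    [[0,0,0],[0.6,0,-0.6],0],
    [[0,0,0],[0.6,0,-0.6],0]
  ]
}}

```text
clock: 3.95
tool_pos: [0.5464, 0.2244, 0.016]
orientation: [0.4, 78.3, -165.7]
force: [0.2, -0.2, 0.4]
opening: 0.0035
```

Request:
{"name": "servo_tool", "arguments": {
  "deltas": [
    [[0,0,0],[0,0,0],0],
    [[0,0,0],[0,0,0],0],
    [[0,0,0],[-0.5,0,0],0],
    [[0,0,0],[-1.2,0,0],0],
    [[0,0,0],[-1.2,0,0],0]
  ]
}}

```text
clock: 4.45
tool_pos: [0.5498, 0.2255, 0.0291]
orientation: [0.2, 78.4, -165.8]
force: [0.5, 0.3, -1.3]
opening: 0.0018
```

```bash
python3 - <<'E'
from h import *
w_=snap("wrist");i2=cv2.cvtColor(w_["image"],cv2.COLOR_RGB2BGR)
s=snap("scene");im=cv2.cvtColor(s["image"],cv2.COLOR_RGB2BGR)
c=proj(s,(.54,.22,.03)).astype(int)
A=cv2.resize(im[c[1]-40:c[1]+35,c[0]-50:c[0]+50],(400,300),interpolation=cv2.INTER_CUBIC)
B=cv2.resize(i2[150:315,150:370],(400,300),interpolation=cv2.INTER_CUBIC)
cv2.imwrite("pics/k.png",np.hstack([A,B]))
go(w(-.090,.228,.030))
E
```

```text
turn [-2.6 11.7  0.2] shift cm [ 2.11  1.34 11.12] | tcp [0.5491 0.2252 0.0282] rs [0.0236 0.2362] f [-0.6  0.  -0.7] open 0.0022 t 4.55 j6 [ 38.  30. -11.  -5. -60. -21.]
[[-0.196, 0.24, -0.951], [-0.05, -0.971, -0.235], [-0.979, 0.001, 0.202]]
```

View pics/k.png

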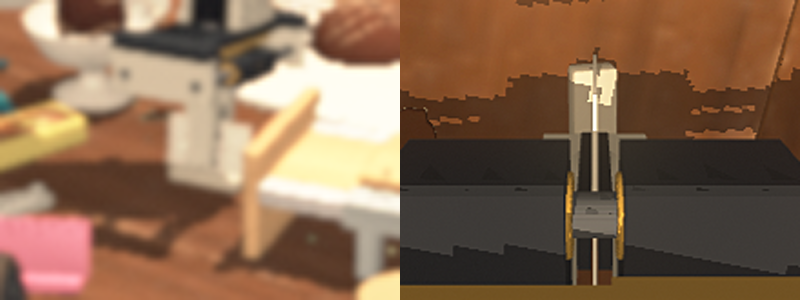

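Request:
{"name": "servo_tool", "arguments": {
  "deltas": [
    [[0,0,0],[0.6,0.33,2.9],0],
    [[0,0,0],[1.2,0.66,5.7],0],
    [[0,0,0],[1.8,1,8.6],0],
    [[0,0,0],[2.36,1.33,11.4],0],
    [[0,0,0],[2.36,1.33,11.4],0]
  ]
}}

```text
clock: 5.05
tool_pos: [0.4358, 0.1826, 0.0282]
orientation: [0.4, 78.2, -165.8]
force: [0.6, 0.3, -0.4]
opening: 0.002
```

Request:
{"name": "servo_tool", "arguments": {
  "deltas": [
    [[0,0,0],[0.5,0,-0.1],0],
    [[0,0,0],[1.0,0,-0.2],0],
    [[0,0,0],[1.0,0,-0.2],0],
    [[0,0,0],[1.0,0,-0.2],0]
  ]
}}

```text
clock: 5.45
tool_pos: [0.4361, 0.1826, 0.0175]
orientation: [0.5, 78.1, -165.7]
force: [-0.3, -1.1, -0.3]
opening: 0.002
```

```bash
python3 - <<'E'
from h import *
go(w(-.093,.228,.016))
E
```

```text
turn [-2.6 11.9  0.2] shift cm [ 0.07 -0.07 -0.4 ] | tcp [0.4361 0.1826 0.0175] rs [-0.0968  0.2274] f [-0.3 -1.1 -0.3] open 0.002 t 5.45 j6 [ 42.  23. -27.  -7. -51. -23.]
[[-0.199, 0.24, -0.95], [-0.051, -0.971, -0.234], [-0.979, 0.002, 0.206]]
```

Lower 2 mm more, release, and back up along the tool.

Request:
{"name": "servo_tool", "arguments": {
  "deltas": [
    [[0,0,0],[0.2,0,0],0],
    [[0,0,0],[0.2,0,0],1],
    [[0,0,0],[0.2,0,0],3],
    [[0,0,0],[0.1,0,0],3],
    [[0,0,0],[0,0,0],3]
  ]
}}

```text
clock: 5.95
tool_pos: [0.4361, 0.1825, 0.0174]
orientation: [0.5, 78.1, -165.6]
force: [0.6, -1.0, -0.6]
opening: 0.0268
```

Request:
{"name": "servo_tool", "arguments": {
  "deltas": [
    [[0,0,0],[-2,0,0],3],
    [[0,0,0],[-5,0,0],3],
    [[0,0,0],[-9,0,0],3],
    [[0,6,0],[-13,0,0],2],
    [[0,11.8,0],[-16,0,0],1]
  ]
}}

```text
clock: 6.45
tool_pos: [0.4699, 0.1915, 0.1764]
orientation: [168.7, 89.7, 2.5]
force: [-0.2, 0.0, -0.4]
opening: 0.0192
```

```bash
python3 - <<'E'
from h import *
go(w(0,.13,.12))
s=snap("wrist","l.png")
E
```

```text
turn [-2.7 -0.3 -0.1] shift cm [ 5.68  9.34 -6.6 ] | tcp [0.4699 0.1915 0.1764] rs [-0.0619  0.2264] f [-0.2  0.  -0.4] open 0.0192 t 6.45 j6 [ 45.   7. -25.   0. -58. -31.]
[[0.005, 0.239, -0.971], [0.0, -0.971, -0.239], [-1.0, 0.001, -0.005]]
```

View pics/l.png

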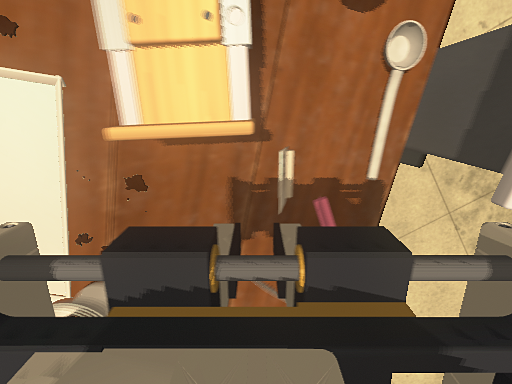

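Request:
{"name": "servo_tool", "arguments": {
  "deltas": [
    [[-2.7,0,0],[0,3,-2],0],
    [[-2.7,0,0],[0,6.5,-4.5],0],
    [[-2.7,0,0],[2,9.3,-6.6],0],
    [[-2.7,0,0],[5,9.6,-6.5],0],
    [[-2.7,0,0],[5.7,9.6,-6.5],0]
  ]
}}

```text
clock: 7.0
tool_pos: [0.5555, 0.1125, 0.1217]
orientation: [-174.3, 89.4, 22.1]
force: [-1.3, 0.1, -0.8]
opening: 0.0006
```

```bash
python3 - <<'E'
from h import *
s=load("wrist")
for u,z in[((293,150),.01),((292,195),.01),((254,124),.089),((104,132),.089),((104,139),.089),((254,132),.089),((236,15),.064)]:
    P=onplane(s,u,z);print(np.round(P,4),rs(P))
go(w(0,.128,.067))
E
```

```text
[0.4354 0.153  0.01  ] [-0.1058  0.1993]
[0.4215 0.2065 0.01  ] [-0.104   0.2545]
[0.4866 0.1306 0.089 ] [-0.0631  0.1633]
[0.6123 0.1685 0.089 ] [0.0681 0.1639]
[0.6118 0.1746 0.089 ] [0.0694 0.1699]
[0.485  0.1372 0.089 ] [-0.0628  0.17  ]
[0.5231 0.0472 0.064 ] [-0.0518  0.0729]
turn [-0.1 -0.6  0.1] shift cm [ 5.47 -0.16 -0.17] | tcp [0.5555 0.1125 0.1217] rs [-0.0023  0.1263] f [-1.3  0.1 -0.8] open 0.0006 t 7.0 j6 [ 31.  15. -22.   0. -52. -15.]
[[0.01, 0.282, -0.959], [0.004, -0.959, -0.282], [-1.0, -0.001, -0.011]]
```

Request:
{"name": "servo_tool", "arguments": {
  "deltas": [
    [[0,0,0],[3,0,0],0],
    [[0,0,0],[5,0,-0.2],0],
    [[0,0,0],[5.4,0,-0.2],0],
    [[0,0,0],[5.4,-1,-0.2],0],
    [[0,0,0],[5.4,-2,-0.2],0]
  ]
}}

```text
clock: 7.5
tool_pos: [0.5528, 0.1337, 0.0692]
orientation: [-174.3, 89.3, 22.2]
force: [0.2, 0.3, -0.0]
opening: 0.0003
```

Request:
{"name": "servo_tool", "arguments": {
  "deltas": [
    [[0,0,0],[0,-2,0],0],
    [[0,0,0],[0,-4,0],0],
    [[0,0,0],[0,-6,0],0],
    [[0,0,0],[0,-8,0],0],
    [[0,0,0],[0,-9.5,0],0]
  ]
}}

```text
clock: 8.0
tool_pos: [0.5256, 0.2258, 0.0705]
orientation: [-177.4, 89.2, 19.0]
force: [4.7, -5.6, -4.5]
opening: 0.0007
```

```bash
python3 - <<'E'
from h import *
go(w(0,.28,.067))
s=snap("wrist","m.png")
E
```

```text
turn [-0.  -0.8  0. ] shift cm [ 0.35 -3.65  0.13] | tcp [0.5256 0.2258 0.0705] rs [0.0013 0.2435] f [ 4.7 -5.6 -4.5] open 0.0007 t 8.0 j6 [ 43.  19. -25.   0. -46. -27.]
[[0.013, 0.283, -0.959], [0.004, -0.959, -0.283], [-1.0, -0.001, -0.013]]
```

View pics/m.png

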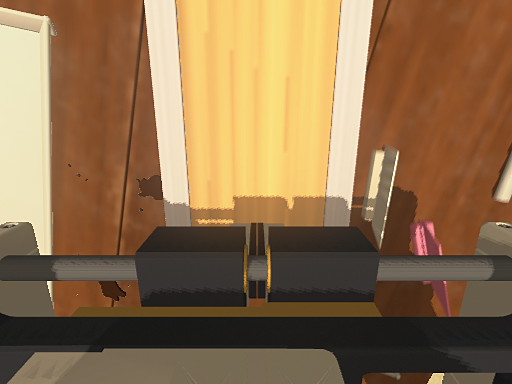

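Request:
{"name": "servo_tool", "arguments": {
  "deltas": [
    [[0,0,0],[0.2,-1,0],0],
    [[0,0,0],[0.2,-2,0],0],
    [[0,0,0],[0.2,-2.5,0],0],
    [[0,0,0],[0.2,-3,0],0],
    [[0,0,0],[0.2,-3,0],0]
  ]
}}

```text
clock: 8.55
tool_pos: [0.5177, 0.2559, 0.0697]
orientation: [-180.0, 89.1, 16.6]
force: [2.0, -7.7, 6.2]
opening: 0.0006
```

Request:
{"name": "servo_tool", "arguments": {
  "deltas": [
    [[0,0,0],[0,-0.3,0],0],
    [[0,0,0],[0,-0.6,0],0],
    [[0,0,0],[0,-0.6,0],0]
  ]
}}

```text
clock: 8.85
tool_pos: [0.5174, 0.256, 0.0699]
orientation: [149.3, 89.2, -14.2]
force: [18.4, -27.4, -1.1]
opening: 0.0007
```

Request:
{"name": "servo_tool", "arguments": {
  "deltas": [
    [[0,0,0],[0,-0.3,0],0],
    [[0,0,0],[0,-0.6,0],0],
    [[0,0,0],[0,-0.6,0],0]
  ]
}}

```text
clock: 9.15
tool_pos: [0.5174, 0.2559, 0.0699]
orientation: [124.0, 88.9, -39.5]
force: [20.4, -28.0, -0.4]
opening: 0.0003
```

```bash
python3 - <<'E'
from h import *
go(w(0,.28,.067))
E
```

```text
turn [-0.  -0.6 -0.9] shift cm [ 0.28 -0.54  0.2 ] | tcp [0.5174 0.2559 0.0699] rs [0.002  0.2747] f [ 20.4 -28.   -0.4] open 0.0003 t 9.15 j6 [ 46.  20. -24.   1. -46. -31.]
[[0.014, 0.283, -0.959], [-0.012, -0.959, -0.283], [-1.0, 0.015, -0.01]]
```

Request:
{"name": "servo_tool", "arguments": {
  "deltas": [
    [[0,0,0],[0,0.8,0],0],
    [[0,0,0],[-3,1.5,0],4],
    [[0,0,0],[-7,4,2],8],
    [[0,0,0],[-11,8,5],8.5],
    [[0,0,0],[-15,12,7],8.5]
  ]
}}

```text
clock: 9.65
tool_pos: [0.4854, 0.1405, 0.2057]
orientation: [127.5, 89.0, -36.0]
force: [1.9, -0.4, 1.4]
opening: 0.0268
```

Request:
{"name": "servo_tool", "arguments": {
  "deltas": [
    [[0,0,0],[0,3,3],8.5],
    [[0,0,0],[0,6,6],8.5],
    [[0,0,0],[0,6,6],8.5]
  ]
}}

```text
clock: 9.95
tool_pos: [0.4424, 0.0632, 0.2067]
orientation: [134.9, 89.0, -28.8]
force: [-0.2, 0.2, 0.5]
opening: 0.0506
```

```bash
python3 - <<'E'
from h import *
go(w(-.181,.03,.15))
s=snap("wrist","n.png")
E
```

```text
turn [-0.1 -0.7 -0.7] shift cm [5.7  8.06 5.69] | tcp [0.4424 0.0632 0.2067] rs [-0.1247  0.1112] f [-0.2  0.2  0.5] open 0.0506 t 9.95 j6 [ 34.  -1. -29.   1. -61. -19.]
[[0.015, 0.282, -0.959], [-0.009, -0.959, -0.282], [-1.0, 0.013, -0.012]]
```

View pics/n.png

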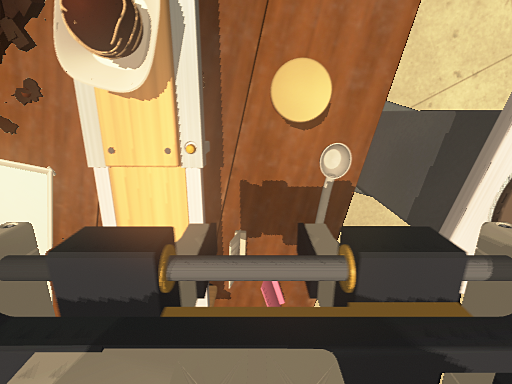

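```bash
cat >> h.py <<'E'
def lid(s,roi,z=.064,guess=None):
    im=cv2.cvtColor(s["image"],cv2.COLOR_RGB2HSV);x0,y0,x1,y1=roi
    m=np.zeros(im.shape[:2],np.uint8);m[y0:y1,x0:x1]=cv2.inRange(im,(15,50,130),(32,255,255))[y0:y1,x0:x1]
    c=max(cv2.findContours(m,0,2)[0],key=cv2.contourArea);e=cv2.fitEllipse(cv2.convexHull(c))
    P=onplane(s,e[0],z);q=onplane(s,(e[0][0]+e[1][0]/2,e[0][1]),z)
    print('lid px',np.round(e[0],1),np.round(e[1],1),'P',np.round(P,4),rs(P),'diam',round(2*np.linalg.norm(P-q),4));return P
E
python3 - <<'E'
from h import *
s=load("wrist");P=lid(s,(255,40,350,140));b=onplane(s,(190,149),.07);print('button',rs(b))
go((P[0],P[1],.15))
E
```

```text
lid px [300.9  89.5] [61.1 65.5] P [ 0.4268 -0.0416  0.064 ] [-0.1694  0.0151] diam 0.0624
button [-0.0527  0.0751]
turn [-0.1 -0.8 -0.7] shift cm [5.75 9.64 4.73] | tcp [0.444  0.0648 0.2069] rs [-0.1227  0.1122] f [ 0.6  0.1 -0.1] open 0.0546 t 10.0 j6 [ 34.  -1. -29.   1. -61. -19.]
[[0.017, 0.282, -0.959], [-0.008, -0.959, -0.282], [-1.0, 0.013, -0.014]]
```

Request:
{"name": "servo_tool", "arguments": {
  "deltas": [
    [[0,0,0],[0,3.2,1.6],8.7],
    [[0,0,0],[0,6.5,3.2],8.7],
    [[0,-0.7,-0.7],[2,9.6,4.7],8.7],
    [[0,-0.7,-0.7],[4,9.6,4.7],8.7],
    [[0,-0.7,-0.7],[6,9.6,4.7],8.7]
  ]
}}

```text
clock: 10.5
tool_pos: [0.428, -0.0413, 0.1471]
orientation: [177.7, 89.8, 14.0]
force: [0.1, -0.2, -0.0]
opening: 0.0866
```

Request:
{"name": "servo_tool", "arguments": {
  "deltas": [
    [[0,0,0],[0,0,0],8.7],
    [[0,0,0],[0,0,0],8.7],
    [[0,0,0],[0,0,0],8.7]
  ]
}}

```text
clock: 10.8
tool_pos: [0.429, -0.0406, 0.1481]
orientation: [177.8, 89.7, 14.2]
force: [-0.2, 0.1, 0.3]
opening: 0.0867
```

```bash
python3 - <<'E'
from h import *
go((.4268,-.0416,.028))
E
```

```text
turn [-0.1 -0.3 -0. ] shift cm [12.01  0.04  0.3 ] | tcp [ 0.429  -0.0406  0.1481] rs [-0.167   0.0155] f [-0.2  0.1  0.3] open 0.0867 t 10.8 j6 [ 21.   1. -35.   0. -53.  -5.]
[[0.005, 0.282, -0.959], [0.001, -0.96, -0.282], [-1.0, 0.0, -0.005]]
```

Request:
{"name": "servo_tool", "arguments": {
  "deltas": [
    [[0,0,0],[3,0,0.2],8.7],
    [[0,0,0],[6,0,0.2],8.7],
    [[0,0,0],[9,0,0.2],8.7],
    [[0,0,0],[11.5,0,0.2],8.7],
    [[0,0,0],[12,0,0.2],8.7]
  ]
}}

```text
clock: 11.3
tool_pos: [0.4269, -0.0409, 0.0268]
orientation: [172.8, 89.9, 9.2]
force: [0.3, 0.6, 0.3]
opening: 0.0869
```

Request:
{"name": "servo_tool", "arguments": {
  "deltas": [
    [[0,0,0],[0,0,0],7],
    [[0,0,0],[0,0,0],5.5],
    [[0,0,0],[0,0,0],5],
    [[0,0,0],[0,0,0],5],
    [[0,0,0],[0,0,0],5]
  ]
}}

```text
clock: 11.8
tool_pos: [0.4276, -0.0407, 0.0279]
orientation: [175.1, 89.8, 11.5]
force: [-1.5, -0.0, 7.8]
opening: 0.0615
```

Request:
{"name": "servo_tool", "arguments": {
  "deltas": [
    [[0,0,0],[0,0,0],5],
    [[0,0,0],[-2,0,0],5],
    [[0,0,0],[-6,0,0],5],
    [[0,0,0],[-10,0,0],5],
    [[0,0,0],[-13,0,0],5]
  ]
}}

```text
clock: 12.3
tool_pos: [0.4274, -0.0408, 0.1605]
orientation: [177.4, 89.6, 13.8]
force: [1.3, -0.5, -1.7]
opening: 0.0615
```

```bash
python3 - <<'E'
from h import *
go(w(0,.192+.038,.15))
go(w(0,.192-.038,.15))
E
```

```text
turn [-0.1 -0.4 -0. ] shift cm [  1.15 -21.45 -16.82] | tcp [ 0.4274 -0.0408  0.1605] rs [-0.1686  0.0157] f [ 1.3 -0.5 -1.7] open 0.0615 t 12.3 j6 [ 21.  -0. -35.   0. -55.  -5.]
[[0.006, 0.282, -0.959], [0.001, -0.959, -0.282], [-1.0, 0.0, -0.006]]
turn [-0.1 -0.4 -0. ] shift cm [  1.15 -13.85 -16.83] | tcp [ 0.4274 -0.0408  0.1605] rs [-0.1686  0.0157] f [ 1.3 -0.5 -1.7] open 0.0615 t 12.3 j6 [ 21.  -0. -35.   0. -55.  -5.]
[[0.006, 0.282, -0.959], [0.001, -0.959, -0.282], [-1.0, 0.0, -0.006]]
```

Request:
{"name": "servo_tool", "arguments": {
  "deltas": [
    [[0,0,0],[0,-3.5,-2.5],5],
    [[0,0,0],[0,-7,-5.5],5],
    [[0,0,0],[0,-10.5,-8.5],5],
    [[0,0,0],[0,-14,-11.3],5],
    [[0,0,0],[0,-17.5,-14],5]
  ]
}}

```text
clock: 12.8
tool_pos: [0.5125, 0.1684, 0.1615]
orientation: [-179.4, 89.6, 17.0]
force: [1.5, -1.2, -0.5]
opening: 0.0617
```

Request:
{"name": "servo_tool", "arguments": {
  "deltas": [
    [[0,0,0],[0,-2,-1.4],5],
    [[0,0,0],[0,-4,-2.8],5],
    [[0,0,0],[0,-4,-2.8],5],
    [[0,0,0],[0,-4,-2.8],5]
  ]
}}

```text
clock: 13.2
tool_pos: [0.5276, 0.2148, 0.1613]
orientation: [178.7, 89.7, 15.2]
force: [-0.2, -0.2, -1.9]
opening: 0.0619
```

```bash
python3 - <<'E'
from h import *
go(w(0,.231,.091))
E
```

```text
turn [-0.1 -0.3 -0. ] shift cm [7.03 0.13 0.05] | tcp [0.5276 0.2148 0.1613] rs [1.000e-04 2.323e-01] f [-0.2 -0.2 -1.9] open 0.0619 t 13.2 j6 [ 42.  13. -18.   0. -58. -26.]
[[0.005, 0.283, -0.959], [0.001, -0.959, -0.283], [-1.0, 0.0, -0.005]]
```

Request:
{"name": "servo_tool", "arguments": {
  "deltas": [
    [[0,0,0],[3,0.1,0],5],
    [[0,0,0],[6,0.1,0],5],
    [[0,0,0],[6.8,0.1,0],5],
    [[0,0,0],[6.8,0.1,0],5]
  ]
}}

```text
clock: 13.6
tool_pos: [0.5274, 0.2125, 0.0925]
orientation: [155.0, 89.8, -8.6]
force: [-0.2, 0.5, -0.2]
opening: 0.0618
```

Request:
{"name": "servo_tool", "arguments": {
  "deltas": [
    [[0,0,0],[0.2,0,0],5],
    [[0,0,0],[0.3,0,0],5],
    [[0,0,0],[0.3,0,0],5]
  ]
}}

```text
clock: 13.9
tool_pos: [0.5279, 0.2128, 0.0905]
orientation: [170.4, 89.7, 6.8]
force: [0.1, 0.1, -1.8]
opening: 0.0615
```

Request:
{"name": "servo_tool", "arguments": {
  "deltas": [
    [[0,0,0],[0.15,0,0],5],
    [[0,0,0],[0.25,0,0],5],
    [[0,0,0],[0.25,0,0],5]
  ]
}}

```text
clock: 14.2
tool_pos: [0.5284, 0.2129, 0.0889]
orientation: [172.1, 89.7, 8.5]
force: [-0.6, -1.3, 4.4]
opening: 0.0615
```

Request:
{"name": "servo_tool", "arguments": {
  "deltas": [
    [[0,0,0],[0,0,0],6.3],
    [[0,0,0],[0,0,0],7],
    [[0,0,0],[0,0,0],8],
    [[0,0,0],[0,0,0],8.7],
    [[0,0,0],[0,0,0],8.7]
  ]
}}

```text
clock: 14.7
tool_pos: [0.5284, 0.213, 0.0889]
orientation: [172.1, 89.7, 8.5]
force: [0.1, 0.5, 1.1]
opening: 0.0857
```

Request:
{"name": "servo_tool", "arguments": {
  "deltas": [
    [[0,0,0],[-2,0,0],8.7],
    [[0,0,0],[-5,0,0],8.7],
    [[0,0,0],[-9,0,0],8.7],
    [[0,0,0],[-13,0,0],8.7],
    [[0,0,0],[-15,0,0],8.7]
  ]
}}

```text
clock: 15.2
tool_pos: [0.5288, 0.2134, 0.2429]
orientation: [-178.0, 89.4, 18.4]
force: [0.2, 0.5, -0.5]
opening: 0.0867
```

```bash
python3 - <<'E'
from h import *
go((.604,-.200,.235),0)
print(w(-.05,-.24))
E
```

```text
turn [16.4 -0.6  0.1] shift cm [ 0.72 41.78  4.5 ] | tcp [0.5288 0.2134 0.2429] rs [0.0008 0.2307] f [ 0.2  0.5 -0.5] open 0.0867 t 15.2 j6 [ 42.  10. -12.   0. -68. -25.]
[[0.01, 0.283, -0.959], [0.003, -0.959, -0.283], [-1.0, -0.0, -0.01]]
[ 0.6137227 -0.2523175  0.       ]
```

Request:
{"name": "servo_tool", "arguments": {
  "deltas": [
    [[0,0,0],[0,4.5,0.5],8.7],
    [[0,0,0],[0,9,1],8.7],
    [[0,0,0],[0,13.5,1.5],8.7],
    [[0,0,0],[0,18,2],8.7],
    [[0,0,0],[0,22,2.5],8.7]
  ]
}}

```text
clock: 15.7
tool_pos: [0.567, -0.0066, 0.2427]
orientation: [-178.5, 89.4, 18.0]
force: [1.4, -0.2, 0.3]
opening: 0.0867
```

Request:
{"name": "servo_tool", "arguments": {
  "deltas": [
    [[0,0,0],[0,4.5,0.8],8.7],
    [[0,0,0],[0,9,1.6],8.7],
    [[0,0,0],[0,13.5,2.4],8.7],
    [[0,0,0],[0,18,3.4],8.7],
    [[0,0,0],[0,19,3.4],8.7]
  ]
}}

```text
clock: 16.2
tool_pos: [0.5878, -0.2024, 0.2417]
orientation: [-179.3, 89.5, 16.9]
force: [-1.1, -0.4, -0.3]
opening: 0.0871
```

```bash
python3 - <<'E'
from h import *
a=load("scene")
for n,u in[('dome',(353,255)),('dome r',(370,250)),('teal',(365,203)),('teal l',(353,202)),('red tin',(411,258)),('box',(425,255))]:
    P=onplane(a,u,0);print(n,np.round(P,3),rs(P))
s=snap("wrist","o.png")
go((.604,-.255,.2))
q=proj(s,(.604,-.255,.064));print(q)
try: lid(s,tuple(int(v) for v in(max(q[0]-70,0),max(q[1]-70,0),q[0]+70,min(q[1]+70,225))))
except Exception as e: print(e)
E
```

```text
dome [ 0.469 -0.255  0.   ] [-0.1898 -0.2009]
dome r [ 0.513 -0.279  0.   ] [-0.1543 -0.2368]
teal [ 0.726 -0.175  0.   ] [ 0.0792 -0.1974]
teal l [ 0.709 -0.145  0.   ] [ 0.0724 -0.1638]
red tin [ 0.542 -0.369  0.   ] [-0.1521 -0.3317]
box [ 0.574 -0.392  0.   ] [-0.1273 -0.3629]
turn [-0.3 -0.5  0. ] shift cm [4.16 5.54 0.  ] | tcp [ 0.5882 -0.2019  0.2416] rs [-0.0602 -0.1844] f [ 0.5 -0.4  0.1] open 0.0874 t 16.25 j6 [ -1.  15.  -5.  -0. -69.  17.]
[[0.009, 0.28, -0.96], [0.003, -0.96, -0.28], [-1.0, -0.0, -0.009]]
[256.63567808 126.63976622]
lid px [252.1 118.7] [53.4 55.3] P [ 0.6116 -0.2623  0.064 ] [-0.0548 -0.249 ] diam 0.0627
```

```bash
python3 - <<'E'
from h import *
go((.6116,-.2623,.100))
E
```

```text
turn [-0.3 -0.5  0. ] shift cm [14.16  6.45 -0.43] | tcp [ 0.5882 -0.2019  0.2416] rs [-0.0602 -0.1844] f [ 0.5 -0.4  0.1] open 0.0874 t 16.25 j6 [ -1.  15.  -5.  -0. -69.  17.]
[[0.009, 0.28, -0.96], [0.003, -0.96, -0.28], [-1.0, -0.0, -0.009]]
```

Request:
{"name": "servo_tool", "arguments": {
  "deltas": [
    [[0,0,0],[2,3.2,-0.4],8.7],
    [[0,-0.5,0],[5,6.4,-0.4],8.7],
    [[0,-0.5,0],[9,6.4,-0.4],8.7],
    [[0,-0.5,0],[11,6.4,-0.4],8.7],
    [[0,-0.5,0],[11,6.4,-0.4],8.7]
  ]
}}

```text
clock: 16.75
tool_pos: [0.6088, -0.2609, 0.1276]
orientation: [-35.4, 89.6, 160.8]
force: [-0.2, 0.7, -0.2]
opening: 0.0869
```

```bash
python3 - <<'E'
from h import *
s=snap("wrist");q=proj(s,(.6116,-.2623,.064));print(q)
lid(s,tuple(int(v) for v in(q[0]-70,max(q[1]-70,0),q[0]+70,min(q[1]+60,222))))
go((.6116,-.2623,.028))
E
```

```text
[252.37908314 199.39748833]
lid px [252.1 198.2] [72.3 73.3] P [ 0.6121 -0.2633  0.064 ] [-0.0546 -0.2501] diam 0.061
turn [-0.2  0.1  0.1] shift cm [10.23  0.15 -0.12] | tcp [ 0.6102 -0.2613  0.1304] rs [-0.0559 -0.2476] f [0.4 0.4 0.7] open 0.0869 t 16.8 j6 [ -6.  24.  -8.  -0. -59.  23.]
[[-0.002, 0.28, -0.96], [0.001, -0.96, -0.28], [-1.0, -0.001, 0.002]]
```

Request:
{"name": "servo_tool", "arguments": {
  "deltas": [
    [[0,0,0],[3,0.2,-0.15],8.7],
    [[0,0,0],[6,0.2,-0.15],8.7],
    [[0,0,0],[9,0.2,-0.15],8.7],
    [[0,0,0],[10,0.2,-0.15],8.7],
    [[0,0,0],[10,0.2,-0.15],8.7]
  ]
}}

```text
clock: 17.3
tool_pos: [0.6122, -0.2623, 0.0306]
orientation: [-26.5, 89.8, 169.8]
force: [-0.2, 0.1, 0.4]
opening: 0.087
```

Request:
{"name": "servo_tool", "arguments": {
  "deltas": [
    [[0,0,0],[0,0,0],7],
    [[0,0,0],[0,0,0],5.5],
    [[0,0,0],[0,0,0],5],
    [[0,0,0],[0,0,0],5],
    [[0,0,0],[0,0,0],5]
  ]
}}

```text
clock: 17.8
tool_pos: [0.6128, -0.2625, 0.0318]
orientation: [-18.8, 89.9, 177.6]
force: [-1.3, 1.6, 6.5]
opening: 0.0619
```

Request:
{"name": "servo_tool", "arguments": {
  "deltas": [
    [[0,0,0],[0,0,0],5],
    [[0,0,0],[-4,0,0],5],
    [[0,0,0],[-9,0,0],5],
    [[0,0,0],[-14,0,0],5],
    [[0,0,0],[-19,0,0],5]
  ]
}}

```text
clock: 18.3
tool_pos: [0.6125, -0.2624, 0.2234]
orientation: [-25.9, 89.9, 170.5]
force: [1.2, -0.1, -1.3]
opening: 0.0615
```

Request:
{"name": "servo_tool", "arguments": {
  "deltas": [
    [[0,0,0],[-3,0,0],5],
    [[0,0,0],[-3,0,0],5]
  ]
}}

```text
clock: 18.5
tool_pos: [0.6147, -0.2632, 0.2597]
orientation: [146.8, 89.6, -16.8]
force: [0.4, -0.7, -1.6]
opening: 0.0616
```

```bash
python3 - <<'E'
from h import *
go(w(0,.153,.24))
E
```

```text
turn [-0.2 -0.3 -0.2] shift cm [  1.85 -40.4   -5.1 ] | tcp [ 0.6147 -0.2632  0.2597] rs [-0.0522 -0.2507] f [ 0.4 -0.7 -1.6] open 0.0616 t 18.5 j6 [ -6.  19.   2.   0. -73.  23.]
[[0.007, 0.281, -0.96], [-0.002, -0.96, -0.281], [-1.0, 0.004, -0.006]]
```

Request:
{"name": "servo_tool", "arguments": {
  "deltas": [
    [[0,0,0],[0,-4.5,-0.6],5],
    [[0,0,0],[0,-9,-1.2],5],
    [[0,0,0],[0,-13.5,-1.8],5],
    [[0,0,0],[0,-18,-2.4],5],
    [[0,0,0],[0,-22,-2.8],5]
  ]
}}

```text
clock: 19.0
tool_pos: [0.5785, -0.0424, 0.258]
orientation: [144.5, 89.7, -19.2]
force: [0.3, 0.3, -1.8]
opening: 0.0619
```

Request:
{"name": "servo_tool", "arguments": {
  "deltas": [
    [[0,0,0],[0,-4.5,-0.6],5],
    [[0,0,0],[0,-9,-1.2],5],
    [[0,0,0],[0,-13.5,-1.8],5],
    [[0,0,0],[0,-18,-2.2],5],
    [[0,0,0],[0,-18.3,-2.2],5]
  ]
}}

```text
clock: 19.5
tool_pos: [0.5469, 0.1435, 0.2564]
orientation: [144.3, 89.8, -19.2]
force: [-0.2, 0.7, -1.4]
opening: 0.0618
```

Request:
{"name": "servo_tool", "arguments": {
  "deltas": [
    [[0,0,0],[0,0,0],5],
    [[0,0,0],[0,0,0],5]
  ]
}}

```text
clock: 19.7
tool_pos: [0.5464, 0.1433, 0.2555]
orientation: [128.7, 89.8, -34.7]
force: [-0.9, -0.7, -2.0]
opening: 0.062
```

```bash
python3 - <<'E'
from h import *
go(w(0,.153,.0925))
s=snap("wrist");q=proj(s,(.5284,.213,.125));print('tinA px',q)
s=snap("side");q=proj(s,(.5284,.213,.125));print(q);lid(s,tuple(int(v) for v in(q[0]-25,q[1]-14,q[0]+25,q[1]+14)),.125)
E
```

```text
turn [ 0.1 -0.1 -0.1] shift cm [16.3   0.5  -0.19] | tcp [0.5464 0.1433 0.2555] rs [-0.0022  0.1584] f [-0.9 -0.7 -2. ] open 0.062 t 19.7 j6 [ 35.   9. -11.   0. -70. -18.]
[[0.003, 0.285, -0.958], [-0.002, -0.958, -0.285], [-1.0, 0.003, -0.002]]
tinA px [253.92197892 242.49379879]
[214.79391261 208.84556239]
lid px [223.  206.9] [30.4 43.2] P [0.5153 0.1963 0.125 ] [-0.0169  0.2181] diam 0.0741
```

Request:
{"name": "servo_tool", "arguments": {
  "deltas": [
    [[0,0,0],[3,0.5,-0.2],5],
    [[0,0,0],[7,0.5,-0.2],5],
    [[0,0,0],[11,0.5,-0.2],5],
    [[0,0,0],[15,0.5,-0.2],5],
    [[0,0,0],[15.8,0.5,-0.2],5]
  ]
}}

```text
clock: 20.3
tool_pos: [0.5481, 0.1353, 0.0936]
orientation: [38.9, 89.6, -124.8]
force: [-0.4, -0.2, -2.4]
opening: 0.0617
```

Request:
{"name": "servo_tool", "arguments": {
  "deltas": [
    [[0,0,0],[0.2,0,0],5],
    [[0,0,0],[0.2,0,0],5]
  ]
}}

```text
clock: 20.5
tool_pos: [0.5494, 0.135, 0.0936]
orientation: [55.1, 89.7, -108.6]
force: [0.0, 0.3, -1.1]
opening: 0.0621
```

Request:
{"name": "servo_tool", "arguments": {
  "deltas": [
    [[0,0,0],[0.2,0,0],5],
    [[0,0,0],[0.3,0,0],5],
    [[0,0,0],[0.3,0,0],5]
  ]
}}

```text
clock: 20.8
tool_pos: [0.5508, 0.1353, 0.0928]
orientation: [94.6, 89.8, -69.0]
force: [-1.5, -1.0, 7.3]
opening: 0.0612
```

Request:
{"name": "servo_tool", "arguments": {
  "deltas": [
    [[0,0,0],[0,0,0],5],
    [[0,0,0],[0,0,0],5]
  ]
}}

```text
clock: 21.0
tool_pos: [0.5513, 0.1355, 0.0936]
orientation: [116.3, 89.8, -47.3]
force: [-0.0, 0.5, -2.2]
opening: 0.0617
```

Request:
{"name": "servo_tool", "arguments": {
  "deltas": [
    [[0,0,0],[0.15,0,0],5],
    [[0,0,0],[0.15,0,0],6.3],
    [[0,0,0],[0.15,0,0],7.2],
    [[0,0,0],[0.1,0,0],8.2],
    [[0,0,0],[0,0,0],8.7]
  ]
}}

```text
clock: 21.5
tool_pos: [0.5513, 0.1354, 0.0935]
orientation: [112.7, 89.8, -51.0]
force: [1.1, 0.3, 0.3]
opening: 0.0814
```

Request:
{"name": "servo_tool", "arguments": {
  "deltas": [
    [[0,0,0],[0,0,0],8.7],
    [[0,0,0],[-3,0,0],8.7],
    [[0,0,0],[-7,0,0],8.7],
    [[0,0,0],[-12,0,0],8.7],
    [[0,0,0],[-17,0,0],8.7]
  ]
}}

```text
clock: 22.0
tool_pos: [0.5504, 0.1357, 0.265]
orientation: [100.4, 89.8, -63.2]
force: [0.6, 0.8, 0.4]
opening: 0.087
```

Request:
{"name": "servo_tool", "arguments": {
  "deltas": [
    [[0,0,0],[-3,-3,1],8.7],
    [[0,0,0],[-6,-6,2],8.7],
    [[0,0,0],[-6,-8,2],8.7],
    [[0,0,0],[-6,-8,2],8.7]
  ]
}}

```text
clock: 22.4
tool_pos: [0.5081, 0.209, 0.3257]
orientation: [135.5, 89.8, -28.0]
force: [-0.8, -0.0, -0.3]
opening: 0.0868
```

```bash
python3 - <<'E'
from h import *
s=snap("wrist","p.png");go(w(0,.153,.25))
for P in [(.5284,.213,.125),(.551,.1355,.125)]: print(proj(s,P))
b=w(-.052,.075,.07);print('button px',proj(s,b))
E
```

```text
turn [-0.1 -0.1 -0.2] shift cm [ 7.51  7.8  -2.06] | tcp [0.5081 0.2079 0.3248] rs [-0.0206  0.2313] f [-0.1  1.  -0.6] open 0.0865 t 22.45 j6 [ 43.   6.  -6.   0. -78. -26.]
[[0.002, 0.283, -0.959], [-0.003, -0.959, -0.283], [-1.0, 0.004, -0.001]]
[240.8899621 167.0983912]
[240.00938135 102.95294766]
button px [280.01154789  45.65312578]
```

View pics/p.png

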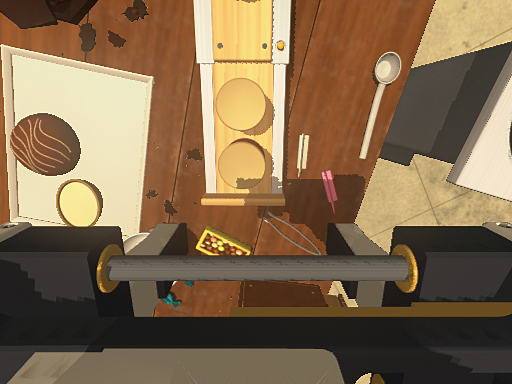

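```bash
python3 -c "
from h import *
ctrl.close_job();print(ctrl.get_obs()['clock'])"
```

```text
the job is handed in; nothing more can be done
the job is handed in; nothing more can be done
```

The job is done and handed in at about 22.5 s of the 72 s allowed; no verdict was reported.

- **Card:** I stood it in front of the leaf's place, at about riser (-97, 225) mm, face to the front. In the last picture it is upright at pixel (303, 150).
- **Leaf:** I pushed the end board from inside until it hit a hard stop. The brass button then showed through the hole in the front tube, and is still visible at (281, 45).
- **Tins:** Both stand on the bare leaf at about riser y 153 and 231 mm, near its middle line, with lids at (241, 104) and (242, 163). These fit the positions where I released them.
- **Left alone:** The sweet box looked unmoved in the last picture and I never reached into the dish and egg. I did not measure any of these three against their starting positions. The gripper was clear of everything.

**Problems and disagreements:**
- The first grip on the card failed because its panel is thin and leaning. I released it and gripped again with the tool tilted.
- The measured force at the leaf's stop was about 35 N, below the 40 N limit, though that limit is for the arm and gripper body and I was pushing with the fingertips.
- A side-camera check of tin A was about 20 mm off because the mask picked up the leaf's colour. I discarded it in favour of the wrist view and the release position.
- The riser's y position from the wrist camera was 3 mm off at the button, and I allowed for that when placing the tins.
- I viewed 13 pictures, three over the budget of 10 and one past the one or two allowed.

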